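# Third hand at the microscope: hold the lamp house home in its port

### The arm

A 7-joint arm with a two-finger parallel gripper is mounted at the origin on the work surface. World frame = base frame: x ahead of the robot, y to its left, z up, the work surface at z = 0. Lengths are in m, angles in rad, forces in N, time in s.
With the tool pointing down it reaches from about 0.4 to 0.75 m from the base axis. Payload 19.5 kg.
Tool frame: the origin (TCP) lies at the very end of the fingers, on their centre line; the grasp point (between the pads) lies 19 mm behind it (r.tcp_to_grasp is the distance from the TCP to the grasp point, in m); y points along the fingers, z is the direction in which the jaws open and shut, and the axes are right-handed (so a half turn about y gives the same grasp; the last joint's range is limited). The gripper opens to 85 mm and grips with 20 to 120 N. Pads are 22 mm wide; open, the fingers measure 114 mm over their backs; the gripper's body (76 mm by 85 mm) begins 54 mm behind the grasp point. The pads swing forward as they close: fully open they stand 13 mm farther back than shut.
Start: joints at [-1.381, 0.707, -0.028, 1.485, 0.022, 0.951, -0.075], TCP at [0.132, 0.56, 0.231] pointing down, gripper open.
Joint ranges: [-2.71, 2.71], [-0.32, 2.16], [-1.57, 1.52], [0, 2.45], [-1.46, 4.6], [0, 2.02], [-2.83, 2.83]. Speed limits (rad/s): [1.89, 1.89, 2.57, 2.57, 3.01, 3.01, 3.01].

### API

Orientations are given as [roll, pitch, yaw] about the fixed x, y, z axes, in that order (R = Rz(yaw) Ry(pitch) Rx(roll)).
In Python, from rig import r, imaging, job gives the robot as it stands.
- The arm moves only by the tool drive_tool, never from a script. Its argument "steps" is a list of rows, each a list of 3 entries, a list of its own where there are three numbers: the opening, from 0 (shut) to 1 (fully open), then the shift along the world's x, y, z in cm, then the turn, a rotation vector about the world's x, y, z in degrees. In form: [[grip, [x, y, z], [rx, ry, rz]], ...]. A call has 1 to 12 rows; each row is the pose to reach, as a shift and turn from the pose measured when the call began; what a row does not reach only later rows make up. A row lasts 1/8 s, in which the tool goes at most 62.5 mm and 10.7 degrees, less where a joint would pass 70% of its speed; a pose out of reach is approached as far as the arm can. A call with a gripper value outside its range is refused whole. The fingers move at their own pace and stop on an object; "newtons" is the grip in N (left out, the last holds). Time passes only in rows, so rows that repeat a pose let the fingers close. It gives the time, the measured TCP pose, the force and the opening at its end, in the units of the state.
- r.get_state(): the state, without advancing time (a new reading comes with each control period).
- imaging.get_image(name): name is "side" or "top" or "wrist"; returns a dict with "image" (420x560x3 uint8, red, green, blue), "range_z" (420x560 float32, m along the optical axis (not along the pixel's ray), 0 where there is no reading), "vertical_fov" (degrees; the focal length in pixels is half the picture's height over the tangent of half this angle, whatever the lens; pixels are square), "cx", "cy" (the principal point, pixels), "cam_to_world" (4x4, takes a point from camera to world coordinates). Camera axes: x right, y down, z forward; pixel columns grow to the right and rows downward; lengths in m; the calibration is good to about 2 mm. A picture is of the moment at which its call begins.
- job.hand_in(): hands the job in, once; it reports no verdict.
The state is a dict: "clock": time; "qpos": joint angles; "joint_velocities": joint speeds; "joint_efforts": joint torques, N m; "position": TCP position; "eef_rot": TCP orientation; "wrist_force": force on the tool from outside, world axes, zero at the start; "torque": the same for the moment, N m; "grip_width": opening from 0.0 (shut) to 1.0 (fully open).
Only numpy, scipy, OpenCV 4.12 (cv2) and the standard library are available. Lean on these libraries where they do the work, as an engineer would, in place of code of your own. Each camera call takes 0.05 s, during which the arm holds its last target.

### The job

I am about to clamp the LED lamp house onto the back of this microscope and need a third hand. First swing the bench lamp's arm round so that it points at the brass clamp screw on the lamp port, and let go of it; it stays where it is left. Then pick up the lamp house, ease its spigot into the port the right way up, and press its flange squarely against the rubber light seal with a steady push of about 10 newtons, leaving the other things on the bench alone; finish while still holding it up and pushing, so that I can tighten the screw.

Things in the scene. Friction and masses are not known exactly. Their poses are not given: they have to be found in the camera images.
- lamphouse: LED lamp house, loose, standing on the bench: dark metal case 100 mm long (its x), 52 mm wide (its y; flat sides, grip across these), 62 mm tall, 0.3 to 0.6 kg, balanced about its centre. On its front (-x) a bright flange and spigot, at its back (+x) cooling fins to 75 mm behind the centre. Origin under the middle of the case at bench level, z up.
- lamphouse_center (a point): centre of the lamp house's case, half-way up, on the spigot's axis, 32 mm above the bench as it stands; axes as the lamp house (x to the back, the spigot points to -x)
- lamphouse_flange (a point): centre of the lamp house's flange face (56 mm diameter, 6 mm thick), 56 mm ahead (-x) of the case centre; the spigot stands out 14 mm farther, 32 mm diameter with a 3 mm chamfer; axes as the lamp house
- microscope: grey microscope, 0.41 m tall, fixed, on a red mat; origin on the bench under the port's mouth; x points level out of the lamp port in its back, z up. All of it lies to -x of the mouth: pillar 72 mm wide from 22 mm behind it, focus knobs to 71 mm either side (y), foot 165 mm wide, eyepieces to 270 mm. Nothing stands in front of the mouth (+x).
- port (a point): centre of the lamp port's mouth: face of the relaxed rubber seal, 90 mm above the bench; axes as the microscope (x points out of the port). Collar 58 mm in diameter, bore 38 mm, 20 mm deep from the seal's face: the spigot has 3 mm to spare all round. Mounted, the lamp house's axes are parallel to these, its flange face pressed some 3 mm to -x of this point.
- light_seal: black rubber ring, 55 mm diameter, on the port's face; springs back; it gives about 0.29 mm per newton (3.5 N per mm: 10 N presses it 2.9 mm), and bottoms at 6 mm. It sits inside the flange's outline and takes the lamp house's push. Origin at the centre of its face, axes as the microscope.
- clamp_screw (a point): brass thumbscrew (18 mm head) on the side of the port's collar (the microscope's -y side), 90 mm above the bench, 14 mm behind the port's mouth and 42 mm to its side
- lamp: white bench lamp: round foot 112 mm across, fixed, steel post, stiff swing arm with a shade at its end; origin on the bench on the post's axis
- lamp_pivot (a point): the upright pivot axis of the bench lamp (white round foot 112 mm across, steel post, fixed), at the height of its arm, 225 mm above the bench; the pivot's cap reaches 246 mm
- lamp_grip (a point): a point in the middle of the lamp's straight arm, 95 mm from the pivot axis: level white square bar 14 mm wide and 14 mm tall, its centre 225 mm above the bench, free between 20 and 140 mm from the pivot (pinch it across its width from above). Its x axis runs along the arm back to the pivot, so the arm points to -x.
- lamp_lens (a point): centre of the lamp's lens (60 mm shade at the end of the arm, pointing outwards and down), 192 mm from the pivot axis, 188 mm above the bench; axes as the arm (the light goes to -x and down)
- lamp_arm (a joint): angle of the lamp's arm, rad: 0 points to world -x, growing counter-clockwise seen from above (at angle a the arm points along (-cos a, -sin a)); stiff by friction (about 4 N at the grip point turns it) and stays where it is left; range -1.5 to 1.5
- slide_box_center (a point): centre of a blue slide box, 87 x 77 x 33 mm, loose, to be left alone
- oil_bottle_center (a point): middle of a small amber bottle, 34 mm diameter, 75 mm tall, loose, to be left alone
- driver: green-handled screwdriver lying on the bench, 160 mm long, loose, to be left alone
Mind the look-alikes: they are no part of the job. Several things look just like the lamphouse: the one meant starts farthest to the robot's right.

How it is judged:
By the outcome, as a careful person would: the job done as asked, in the order asked, and still so for the second after the job is handed in, while the arm keeps its last pose, push and grip.
It also fails if it takes over 64 s, if anything falls off the work surface, if the arm or the gripper's body presses on something with over 40 N, if the wrist force passes 120 N, or if a joint passes its speed limit or range.

## Working session

There is one attempt and no reset: what is moved stays moved. The work goes in short steps, Python scripts to look and compute and a tool call to move; the robot and the scene stay as the last step left them, time stands still between calls to the robot, and variables do not carry over. Pictures are saved under pics/ and viewed, and the job is handed in when it is done.

Besides the shell and the picture viewer there is one more tool, called after "Request:" as name(argument=value, ...), one argument or row to a line, values as JSON. drive_tool: Moves the arm, as the interface text tells. Its arguments: {"type":"object","properties":{"steps":{"type":"array","items":{"type":"array"}},"newtons":{"type":"number"}},"required":["steps"]}

```bash
mkdir -p pics; ls; cat > h.py <<'E'
import numpy as np, cv2
from rig import r, imaging, job
def shot(n,f=None):
    d=imaging.get_image(n)
    if f: cv2.imwrite('pics/'+f,cv2.cvtColor(d['image'],cv2.COLOR_RGB2BGR))
    return d
def foc(d): return 210/np.tan(np.radians(d['vertical_fov'])/2)
def ray(d,u,v):
    f=foc(d);T=np.array(d['cam_to_world']);return T[:3,3],T[:3,:3]@np.array([(u-d['cx'])/f,(v-d['cy'])/f,1])
def onplane(d,u,v,z):
    o,w=ray(d,u,v);return o+w*(z-o[2])/w[2]
def cloud(d):
    f=foc(d);T=np.array(d['cam_to_world']);v,u=np.mgrid[0:420,0:560];Z=d['range_z']
    P=np.stack([(u-d['cx'])/f*Z,(v-d['cy'])/f*Z,Z],-1);return P@T[:3,:3].T+T[:3,3]
def proj(d,p):
    f=foc(d);T=np.array(d['cam_to_world']);q=T[:3,:3].T@(np.array(p)-T[:3,3]);return f*q[0]/q[2]+d['cx'],f*q[1]/q[2]+d['cy']
E
python3 - <<'E'
from h import *
import pickle
for n in ['side','top','wrist']:
    d=shot(n,n+'0.png'); pickle.dump(d,open(n+'0.pkl','wb')); print(n,d['vertical_fov'],d['cx'],d['cy'],np.round(d['cam_to_world'],3).tolist())
print(r.get_state())
E
```

```text
pics
side 53.3568029703926 277.1087778129894 211.20195091651783 [[-0.959, -0.146, 0.242, 0.273], [-0.283, 0.527, -0.802, 0.774], [-0.011, -0.837, -0.546, 0.663], [0.0, 0.0, 0.0, 1.0]]
top 51.61590522982791 271.27453298219234 205.87161851124677 [[0.007, -0.996, 0.093, 0.411], [-1.0, -0.008, -0.015, 0.052], [0.016, -0.093, -0.996, 1.056], [0.0, 0.0, 0.0, 1.0]]
wrist 61.88190544678047 281.82798287716224 208.63511812053753 [[0.23, 0.937, 0.264, 0.066], [0.973, -0.221, -0.063, 0.576], [-0.001, 0.272, -0.962, 0.373], [0.0, 0.0, 0.0, 1.0]]
{'clock': 0.15, 'qpos': array([-1.38071716,  0.7069212 , -0.0276367 ,  1.48489174,  0.02201631,
        0.95090888, -0.07551674]), 'joint_velocities': array([-2.00706689e-04, -1.74692281e-03,  1.44467194e-03, -2.67136603e-03,
        3.78044444e-05, -9.37557144e-04,  2.19536954e-04]), 'joint_efforts': array([ 4.21266186e-04, -8.83301139e+01,  1.23463143e+00, -2.36195379e+01,
        1.69076800e-02,  5.29502810e-03, -9.46160355e-06]), 'position': array([0.13202909, 0.55942867, 0.23095695]), 'eef_rot': array([-1.57162232e+00, -2.27704864e-05, -2.31773236e-01]), 'wrist_force': array([ 0.14107292, -0.4955595 ,  1.1117405 ]), 'torque': array([ 0.00771855, -0.03774687, -0.03112041]), 'grip_width': 1.0022236663064987}
```

View pics/top0.png

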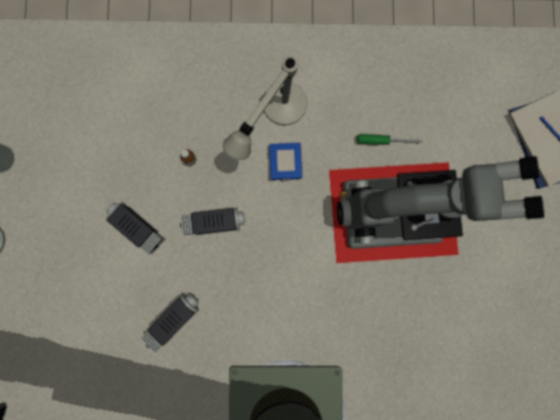

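View pics/side0.png

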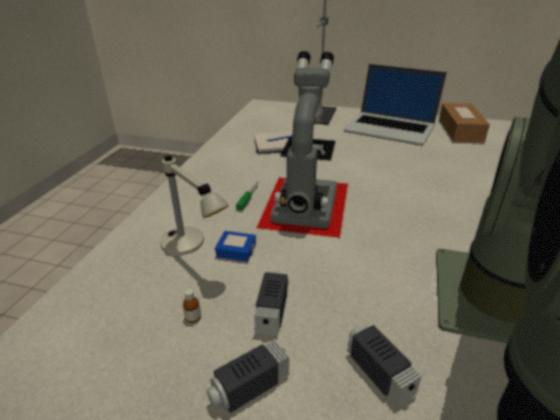

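View pics/wrist0.png

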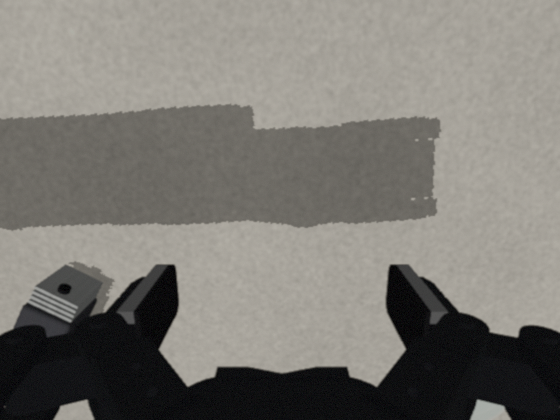

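```bash
python3 - <<'E'
import cv2,pickle
a=cv2.imread('pics/top0.png')
c=cv2.resize(a[110:370,80:340],None,fx=2.3,fy=2.3,interpolation=cv2.INTER_CUBIC);cv2.imwrite('pics/top_crop.png',c)
c=cv2.resize(a[40:280,220:480],None,fx=2.4,fy=2.4,interpolation=cv2.INTER_CUBIC);cv2.imwrite('pics/top_crop2.png',c)
b=cv2.imread('pics/side0.png')
c=cv2.resize(b[140:420,140:440],None,fx=2.1,fy=2.1,interpolation=cv2.INTER_CUBIC);cv2.imwrite('pics/side_crop.png',c)
E
```

```text
(no output)
```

View pics/top_crop.png

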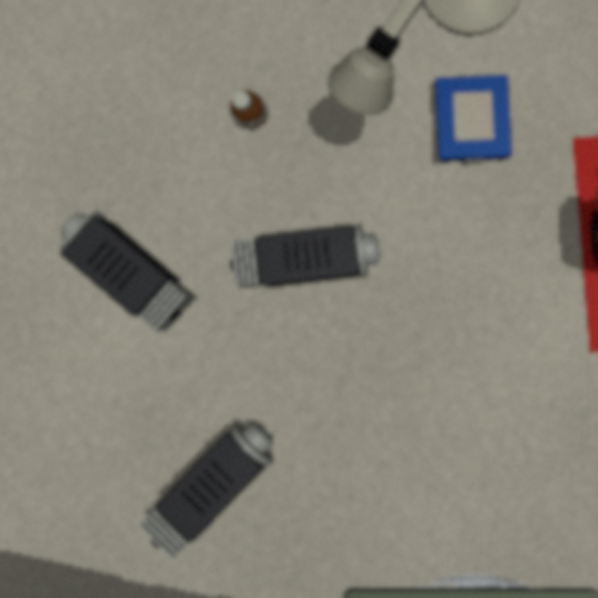

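View pics/top_crop2.png

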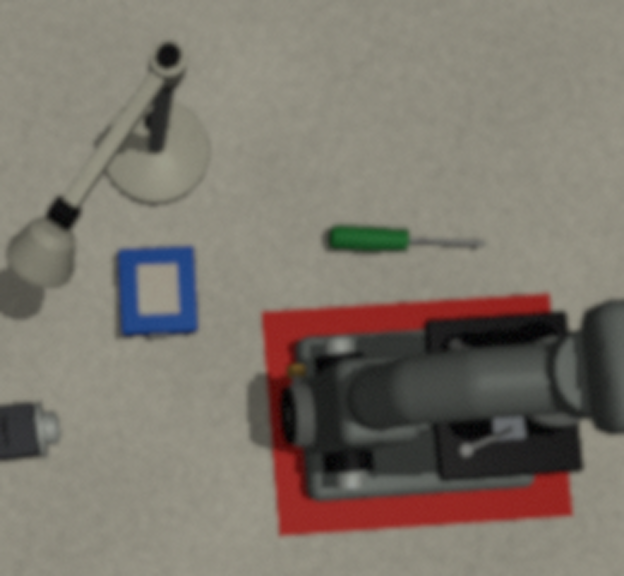

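View pics/side_crop.png

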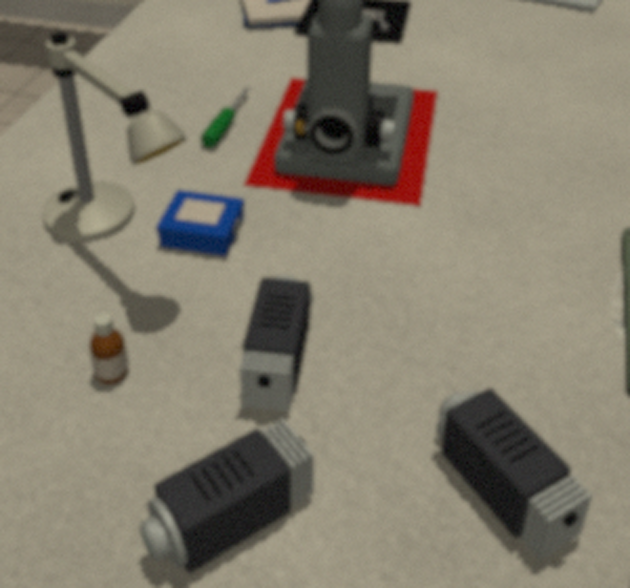

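Three look-alikes in the top view: (133,227), (212,221) and (171,321). The picture's right is the robot's right (-y), so the one meant is (212,221). It stands upright, with its spigot towards the microscope. The brass screw is at (344,193). Next I measure everything.

```bash
python3 - <<'E'
from h import *
import pickle
d=pickle.load(open('top0.pkl','rb'));s=pickle.load(open('side0.pkl','rb'))
P=cloud(d);Q=cloud(s)
I=d['image'].astype(int)
def rect(pts,name):
    (c,wh,a)=cv2.minAreaRect((pts*1000).astype(np.float32)); print(name,np.round(c,1),np.round(wh,1),round(a,2), len(pts)); return c,wh,a
# lamphouse B dark case top z~.063
for nm,PP in (('top',P),('side',Q)):
    m=(abs(PP[...,2]-.063)<.012)&(PP[...,0]>.3)&(PP[...,0]<.5)&(PP[...,1]>.08)&(PP[...,1]<.3)
    print(nm,'z',np.median(PP[m][:,2])); rect(PP[m][:,:2],'LH all')
    im=(d if nm=='top' else s)['image'].astype(int)
    mm=m&(im.max(-1)<85); rect(PP[mm][:,:2],'LH case')
# table z
for PP in (P,Q):
    m=(abs(PP[...,2])<.02)&(abs(PP[...,0]-.4)<.2)&(abs(PP[...,1]-.1)<.3);print('table',np.median(PP[m][:,2]))
# red mat
m=(I[...,0]>120)&(I[...,1]<60)&(I[...,2]<60); rect(P[m][:,:2],'mat')
b=(I[...,2]>110)&(I[...,0]<70);mm=b&(P[...,2]>.02); rect(P[mm][:,:2],'bluebox')
# screw
for n,dd,PP in (('top',d,P),('side',s,Q)):
    J=dd['image'].astype(int)
    m=(J[...,0]-J[...,2]>45)&(J[...,1]-J[...,2]>20)&(PP[...,1]<0)&(PP[...,1]>-.25)&(PP[...,0]>.2)&(PP[...,0]<.6)&(PP[...,2]<.2)&(PP[...,2]>.04)
    v,u=np.nonzero(m);print(n,'screw',u.mean(),v.mean(),len(u),np.median(PP[m],0) if len(u) else '', onplane(dd,u.mean(),v.mean(),.09))
# lamp arm from top: z .21-.25
m=(P[...,2]>.205)&(P[...,2]<.26)&(P[...,0]>.45)&(P[...,1]>-.05)&(P[...,1]<.3)
print('arm z',np.percentile(P[m][:,2],[5,50,95])); rect(P[m][:,:2],'arm')
m2=m&(P[...,2]>.237);v,u=np.nonzero(m2);print('cap',u.mean(),v.mean(),P[m2].mean(0),len(u), np.ptp(P[m2],0))
m=(P[...,2]>.14)&(P[...,2]<.205)&(P[...,0]>.45)&(P[...,1]>-.05)&(P[...,1]<.3);print('shade',P[m].mean(0),P[m].min(0),P[m].max(0))
# foot
m=(P[...,2]>.006)&(P[...,2]<.03)&(P[...,0]>.5)&(P[...,0]<.7)&(P[...,1]>-.08)&(P[...,1]<.12)&(I.min(-1)>120)
c=cv2.minEnclosingCircle((P[m][:,:2]*1000).astype(np.float32));print('foot',c,np.median(P[m][:,2]))
m=(P[...,2]>.06)&(P[...,2]<.125)&(P[...,0]>.3)&(P[...,0]<.6)&(P[...,1]<0)&(P[...,1]>-.16)
rect(P[m][:,:2],'scope mid')
for zz in (.04,.06,.08,.1,.12,.14,.16,.2):
    m=(abs(P[...,2]-zz)<.01)&(P[...,0]>.3)&(P[...,0]<.6)&(P[...,1]<0)&(P[...,1]>-.4)
    if m.sum(): print(zz,m.sum(),P[m].min(0).round(3),P[m].max(0).round(3))
E
```

```text
top z 0.06151598942006142
LH all [463.4 207.5] [ 55.6 197.5] 10.05 1201
LH case [463.7 211.1] [ 49.9 183.1] 7.51 945
side z 0.06028672564066462
LH all [461.5 209.3] [ 55.4 192. ] 9.84 1205
LH case [465.2 186.3] [ 51.  124.5] 7.27 884
table 0.00027165474354073904
table -0.0008141545978255227
mat [ 491.3 -176. ] [224.1 467.2] 4.25 2810
bluebox [ 651.7 -265.2] [224.  764.9] 20.88 628
top screw 342.5 193.16666666666666 18 [ 0.53023678 -0.12050245  0.09815191] [ 0.53105734 -0.12207143  0.09      ]
side screw 282.2 200.0 15 [ 0.5277345  -0.11756892  0.09464858] [ 0.52938592 -0.12210265  0.09      ]
arm z [0.20942941 0.23005694 0.2443242 ]
arm [687.1  64. ] [ 50.2 228. ] 59.44 1483
cap 287.2022471910112 67.02247191011236 [0.7578482  0.01095387 0.24226121] 178 [0.14692516 0.1019706  0.0119343 ]
shade [0.68687353 0.04728309 0.18125358] [ 0.58334988 -0.00269787  0.14005396] [0.7635825  0.13695365 0.20498542]
foot ((584.5222778320312, -29.0577449798584), 90.86672973632812) 0.007329031213530346
scope mid [ 498.2 -135.1] [ 49.1 125.6] 89.88 567
0.04 1543 [ 0.411 -0.368  0.03 ] [ 0.6   -0.     0.049]
0.06 27 [ 0.436 -0.155  0.054] [ 0.555 -0.113  0.07 ]
0.08 349 [ 0.422 -0.197  0.07 ] [ 0.563 -0.111  0.09 ]
0.1 286 [ 0.435 -0.19   0.09 ] [ 0.548 -0.111  0.11 ]
0.12 241 [ 0.454 -0.186  0.11 ] [ 0.521 -0.111  0.129]
0.14 69 [ 0.455 -0.225  0.13 ] [ 0.522 -0.132  0.15 ]
0.16 103 [ 0.432 -0.35   0.15 ] [ 0.569 -0.132  0.17 ]
0.2 92 [ 0.454 -0.192  0.19 ] [ 0.527 -0.132  0.21 ]
```

```bash
python3 - <<'E'
from h import *
import pickle
d=pickle.load(open('top0.pkl','rb'));s=pickle.load(open('side0.pkl','rb'))
P=cloud(d);I=d['image'].astype(int)
def plane(dd,m,z):
    v,u=np.nonzero(m);o=np.array(dd['cam_to_world'])[:3,3]
    return np.array([onplane(dd,a,b,z)[:2] for a,b in zip(u,v)])
def rect(pts,n):
    q=cv2.minAreaRect((pts*1000).astype(np.float32));print(n,np.round(q[0],1),np.round(q[1],1),round(q[2],2),len(pts))
def big(m):
    n,l,st,c=cv2.connectedComponentsWithStats(m.astype(np.uint8));k=1+np.argmax(st[1:,4]);return l==k
m=(I[...,0]>120)&(I[...,1]<60)&(I[...,2]<60)
rect(plane(d,m,.001),'mat')
# LH dark
for n,dd,box in(('top',d,(185,200,250,245)),('side',s,(245,265,295,340))):
    J=dd['image'].astype(int);z=np.zeros((420,560),bool);z[box[1]:box[3],box[0]:box[2]]=1
    PP=cloud(dd)
    m=big((J.max(-1)<90)&z&(PP[...,2]>.055)); rect(plane(dd,m,.063),'LHcase '+n)
    m=big(z&(PP[...,2]>.045)&(PP[...,2]<.08));
    m2=z&(J.min(-1)>90)&(PP[...,2]>.03); v,u=np.nonzero(m2);
# fit side lines of LH in top: dark extents per column
J=d['image'].astype(float).max(-1)
rows=[]
for u in range(196,233,3):
    c=J[200:245,u]; print(u,[int(x) for x in c[4:36]]) if u in(196,214,232) else 0
for v in (210,221,230): print(v,[int(x) for x in J[v,178:248]])
# blue
b=big((I[...,2]>90)&(I[...,0]<80)&(I[...,2]-I[...,0]>50));rect(plane(d,b,.033),'blue')
# lamp arm, cap
g=(I.max(-1)<60)&(np.add.outer(np.arange(420),0*np.arange(560))<80);g[:, :270]=0;g[:,310:]=0
g=big(g&(np.arange(420)[:,None]<72));v,u=np.nonzero(g);print('cap px',u.mean(),v.mean(),len(u),onplane(d,u.mean(),v.mean(),.246))
# black ferrule
g=np.zeros((420,560),bool);g[115:140,235:262]=1;g&=(I.max(-1)<70);v,u=np.nonzero(g);print('ferr',u.mean(),v.mean(),onplane(d,u.mean(),v.mean(),.22),P[g].mean(0))
E
```

```text
mat [ 497.6 -261.3] [223.9 294.9] 4.26 2810
LHcase top [468.2 169.2] [52.5 99.6] 7.05 954
LHcase side [465.7 176.9] [ 51.3 101. ] 7.19 871
196 [143, 142, 143, 142, 143, 140, 131, 105, 72, 54, 50, 50, 51, 53, 49, 52, 51, 51, 50, 52, 52, 51, 51, 51, 52, 50, 51, 52, 49, 55, 83, 115]
214 [143, 143, 144, 141, 130, 102, 67, 52, 51, 51, 51, 50, 47, 49, 48, 46, 45, 45, 45, 42, 43, 41, 44, 47, 54, 51, 48, 46, 73, 113, 137, 143]
232 [145, 142, 133, 106, 73, 53, 52, 50, 52, 50, 51, 54, 56, 54, 56, 55, 55, 55, 56, 55, 55, 57, 54, 54, 47, 50, 77, 115, 137, 144, 144, 144]
210 [144, 142, 141, 140, 142, 145, 146, 148, 146, 143, 144, 143, 143, 145, 142, 138, 136, 132, 131, 130, 129, 124, 119, 110, 109, 107, 105, 105, 102, 99, 92, 85, 81, 77, 73, 71, 67, 65, 61, 61, 57, 57, 55, 54, 54, 53, 54, 53, 53, 54, 51, 53, 52, 53, 52, 55, 76, 95, 99, 105, 124, 135, 136, 136, 138, 143, 148, 148, 148, 148]
221 [146, 142, 137, 128, 118, 109, 110, 107, 109, 114, 107, 106, 101, 76, 54, 49, 50, 50, 51, 51, 53, 53, 52, 53, 49, 45, 41, 42, 49, 46, 38, 40, 48, 52, 47, 39, 45, 50, 49, 44, 42, 49, 52, 45, 44, 47, 54, 57, 53, 55, 57, 55, 58, 54, 55, 55, 66, 92, 122, 130, 128, 127, 129, 128, 124, 117, 117, 126, 137, 144]
230 [144, 145, 143, 136, 124, 116, 109, 113, 110, 113, 117, 108, 106, 103, 76, 52, 51, 52, 51, 51, 52, 51, 53, 52, 52, 51, 52, 51, 49, 52, 53, 53, 49, 51, 49, 49, 48, 48, 48, 47, 46, 46, 47, 46, 46, 49, 50, 52, 54, 60, 63, 67, 72, 75, 77, 83, 88, 91, 98, 105, 110, 120, 131, 139, 141, 141, 141, 144, 144, 146]
blue [615.7   4.3] [83.8 74. ] 3.36 672
cap px 289.65625 62.859375 64 [0.76459843 0.0064595  0.246     ]
ferr 245.76106194690266 128.9646017699115 [0.64019938 0.09087796 0.22      ] [0.63485737 0.08998916 0.23951607]
```

```bash
python3 - <<'E'
from h import *
import pickle
a=cv2.imread('pics/side0.png');b=cv2.imread('pics/top0.png')
s=cv2.resize(a[160:250,245:355],None,fx=7,fy=6.6,interpolation=cv2.INTER_CUBIC)
cv2.imwrite('pics/sp.png',s)
t=cv2.resize(b[150:280,325:475],None,fx=5,fy=4.5,interpolation=cv2.INTER_CUBIC)
cv2.imwrite('pics/tp.png',t)
E
```

```text
(no output)
```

View pics/sp.png

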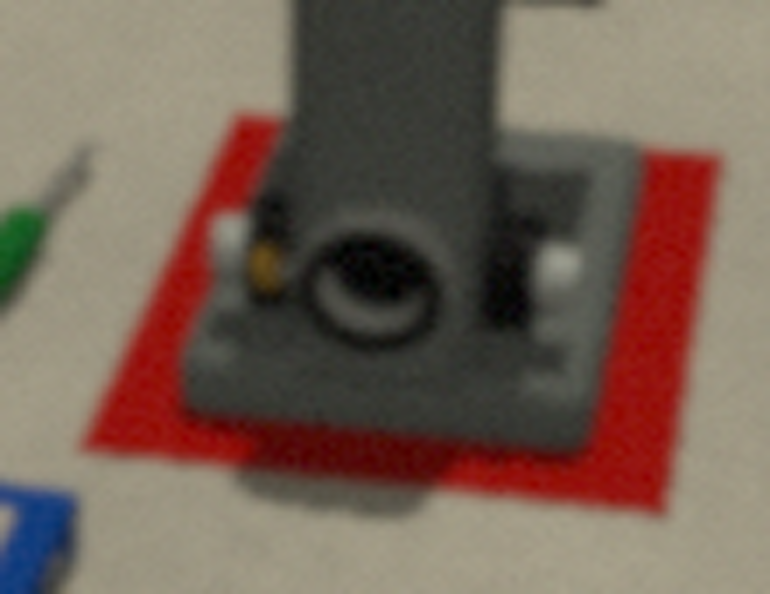

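View pics/tp.png

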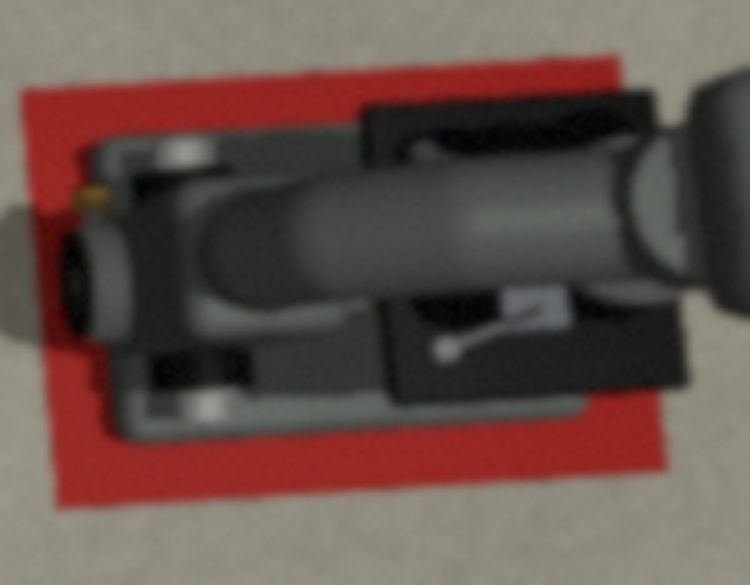

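```bash
python3 - <<'E'
from h import *
import pickle
d=pickle.load(open('top0.pkl','rb'));s=pickle.load(open('side0.pkl','rb'))
print('side mouth',onplane(s,298,203.9,.09),'top mouth',onplane(d,339,212.9,.09))
print('screw side',onplane(s,245+265/7,160+267/6.6,.09),'top',onplane(d,325+93/5,150+196/4.5,.09), 'z.095', onplane(d,325+93/5,150+196/4.5,.099))
a=np.radians(94.26);mx=np.array([np.cos(a),np.sin(a)]);my=np.array([-mx[1],mx[0]])
for sc in ([.530,-.122],):print('port from screw',np.array(sc)+.014*mx+.042*my)
# knobs
k1=onplane(d,325+185/5,150+150/4.5,.08);k2=onplane(d,325+208/5,150+405/4.5,.08);v=k1-k2;print('knob axis',k1,k2,np.degrees(np.arctan2(-v[1],v[0])))
# lamp pivot: cap and foot
print('cap',onplane(d,289.66,62.86,.246),'side cap',onplane(s,140+60/2.1,140+40/2.1,.246))
# foot ellipse in top
c2=lambda x,y:(220+x/2.4,40+y/2.4)
print('foot L/R', [onplane(d,*c2(*p),.008).round(4) for p in ((104,155),(210,155),(157,204),(157,102))])
print('foot side L/R', [onplane(s,140+x/2.1,140+y/2.1,.008).round(4) for x,y in ((42,213),(134,213),(89,240),(85,186))])
# arm
print('arm pts',[onplane(d,*c2(*p),.232).round(4) for p in ((160,72),(68,203))])
E
```

```text
side mouth [ 0.48492901 -0.11448351  0.09      ] top mouth [ 0.48653392 -0.11385119  0.09      ]
screw side [ 0.52711382 -0.12038018  0.09      ] top [ 0.53019946 -0.12454165  0.09      ] z.095 [ 0.52908601 -0.12289434  0.099     ]
port from screw [ 0.48707608 -0.11115855]
knob axis [ 0.55524182 -0.16856796  0.08      ] [ 0.42670366 -0.17733338  0.08      ] -3.9011394456860904
cap [0.76459728 0.00645224 0.246     ] side cap [0.75690648 0.01953249 0.246     ]
foot L/R [array([0.7606, 0.0579, 0.008 ]), array([ 0.7619, -0.0516,  0.008 ]), array([0.7095, 0.003 , 0.008 ]), array([0.8177, 0.0034, 0.008 ])]
foot side L/R [array([0.8158, 0.0314, 0.008 ]), array([7.059e-01, 7.000e-04, 8.000e-03]), array([0.7351, 0.0635, 0.008 ]), array([ 0.7914, -0.035 ,  0.008 ])]
arm pts [array([0.7561, 0.0115, 0.232 ]), array([0.6456, 0.0854, 0.232 ])]
```

Request:
drive_tool(
  steps=[
    [1,[2,-2,4],[0,0,0]],
    [1,[6,-5,8],[0,0,-2]],
    [1,[10,-9,10],[0,0,-4]],
    [1,[14,-13,10],[0,0,-6]],
    [1,[18,-17,10],[0,0,-8]],
    [1,[22,-21,10],[0,0,-10]],
    [1,[26,-25,10],[0,0,-12]],
    [1,[30,-29,10],[0,0,-14]],
    [1,[34,-33,10],[0,0,-16]],
    [1,[38,-37,10],[0,0,-18]],
    [1,[42,-41,10],[0,0,-20]],
    [1,[46,-45,10],[0,0,-21]],
  ],
  newtons=30,
)

```text
clock: 1.65
position: [0.5931, 0.108, 0.3309]
eef_rot: [-1.572, 0.0, -0.599]
wrist_force: [-0.0, 0.1, 0.4]
grip_width: 1.003
```

Request:
drive_tool(
  steps=[
    [1,[4,-2,0],[0,0,0]],
    [1,[7,-4,0],[0,0,0]],
    [1,[9.2,-4.9,0],[0,0,0]],
    [1,[9.2,-4.9,0],[0,0,0]],
  ],
)

```text
clock: 2.15
position: [0.6857, 0.0581, 0.3293]
eef_rot: [-1.573, 0.001, -0.6]
wrist_force: [-0.1, 0.7, -0.4]
grip_width: 1.001
```

```bash
python3 - <<'E'
from h import *
d=shot('wrist','w1.png'); s=shot('side','s1.png')
st=r.get_state();print(st['position'],st['eef_rot'],st['qpos'])
p=st['position'];print(proj(d,p),proj(d,[.6846,.0587,.232]),proj(d,[.763,.005,.246]))
P=cloud(d);m=(P[...,2]>.2)&(P[...,2]<.25)&(P[...,0]<.74)
E
```

```text
[0.68478798 0.05926358 0.33053107] [-1.57184683e+00  8.01328102e-04 -5.98886832e-01] [-0.15379303  0.86898016  0.07353447  0.74081004 -0.05589126  1.53448679
  0.86774453]
(np.float64(280.976267582222), np.float64(267.66349419170854)) (np.float64(280.6979931390527), np.float64(207.73089184261877)) (np.float64(280.7452426836336), np.float64(335.94571900401013))
```

View pics/w1.png

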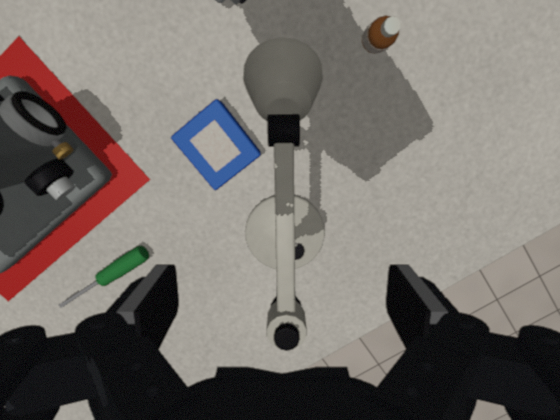

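View pics/s1.png

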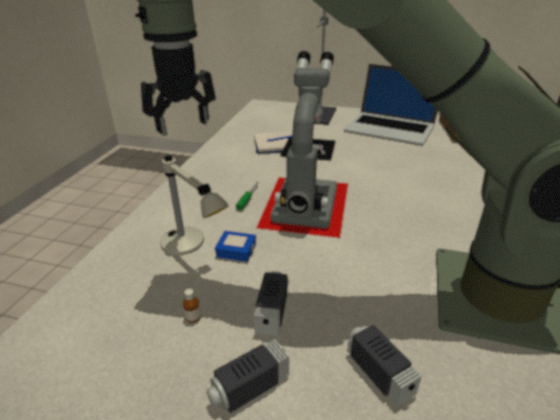

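Request:
drive_tool(
  steps=[
    [1,[0.1,0.2,-4],[0,0,0]],
    [1,[0.1,0.2,-8],[0,0,0]],
    [1,[0.1,0.2,-11],[0,0,0]],
    [1,[0.1,0.2,-12],[0,0,0]],
    [1,[0.1,0.2,-12],[0,0,0]],
    [0,[0.1,0.2,-12],[0,0,0]],
    [0,[0.1,0.2,-12],[0,0,0]],
    [0,[0.1,0.2,-12],[0,0,0]],
    [0,[0.1,0.2,-12],[0,0,0]],
    [0,[0.1,0.2,-12],[0,0,0]],
    [0,[0.1,0.2,-12],[0,0,0]],
  ],
  newtons=30,
)

```text
clock: 3.62
position: [0.6858, 0.0613, 0.2108]
eef_rot: [-1.572, 0.001, -0.599]
wrist_force: [-1.9, -0.6, 5.4]
grip_width: 0.153
```

```bash
python3 - <<'E'
from h import *
d=shot('wrist','w2.png')
st=r.get_state();p=st['position'];print(p,st['eef_rot'],st['wrist_force'],st['torque'])
c=np.array([.765,.0075]);v=p[:2]-c;print(v,np.hypot(*v))
for k in range(1,13):
    t=np.radians(63*k/12);R=np.array([[np.cos(t),-np.sin(t)],[np.sin(t),np.cos(t)]]);print(k,np.round((R@v-v)*100,2),round(63*k/12,1))
E
```

```text
[0.68583102 0.06124875 0.21075848] [-1.57172481e+00  5.80584306e-04 -5.98838272e-01] [-1.7651082  -1.78710795  5.30723828] [-0.12745795  0.37886214  0.08231459]
[-0.07916898  0.05374875] 0.09569041672430155
1 [-0.46 -0.75] 5.2
2 [-0.85 -1.53] 10.5
3 [-1.16 -2.35] 15.8
4 [-1.4  -3.19] 21.0
5 [-1.56 -4.06] 26.2
6 [-1.64 -4.93] 31.5
7 [-1.64 -5.81] 36.8
8 [-1.56 -6.68] 42.0
9 [-1.4  -7.54] 47.2
10 [-1.17 -8.38] 52.5
11 [-0.85 -9.2 ] 57.8
12 [-0.47 -9.99] 63.0
```

View pics/w2.png

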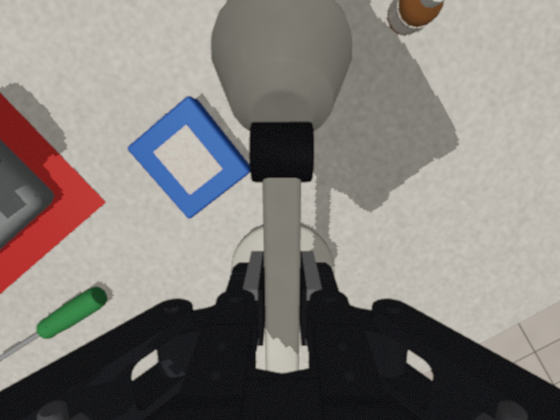

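Request:
drive_tool(
  steps=[
    [0,[-0.46,-0.75,0],[0,0,5.2]],
    [0,[-0.85,-1.53,0],[0,0,10.5]],
    [0,[-1.16,-2.35,0],[0,0,15.8]],
    [0,[-1.4,-3.19,0],[0,0,21]],
    [0,[-1.56,-4.06,0],[0,0,26.2]],
    [0,[-1.64,-4.93,0],[0,0,31.5]],
    [0,[-1.64,-5.81,0],[0,0,36.8]],
    [0,[-1.56,-6.68,0],[0,0,42]],
    [0,[-1.4,-7.54,0],[0,0,47.2]],
    [0,[-1.28,-7.97,0],[0,0,50]],
    [0,[-1.28,-7.97,0],[0,0,50]],
  ],
)

```text
clock: 5.05
position: [0.6725, -0.0202, 0.2108]
eef_rot: [-1.573, 0.002, 0.273]
wrist_force: [-6.0, -7.7, 6.0]
grip_width: 0.159
```

```bash
python3 - <<'E'
from h import *
d=shot('wrist','w3.png');t=shot('top','t3.png')
st=r.get_state();p=st['position'];print(p,st['eef_rot'],st['wrist_force'],st['torque'])
c=np.array([.765,.0075]);v=p[:2]-c;print(v,np.hypot(*v),'a',np.arctan2(-v[1],-v[0]), 'yaw a',st['eef_rot'][2], 'target',np.arctan2(c[1]+.122,c[0]-.5295))
E
```

```text
[ 0.67247993 -0.02010847  0.21079301] [-1.57345414  0.00248919  0.2724213 ] [-6.19596133 -6.42434427  5.67567964] [-1.45034035  1.30731693 -0.10634434]
[-0.09252007 -0.02760847] 0.09655148979132053 a 0.2899930331080128 yaw a 0.2724213034845402 target 0.5027617046928142
```

View pics/w3.png

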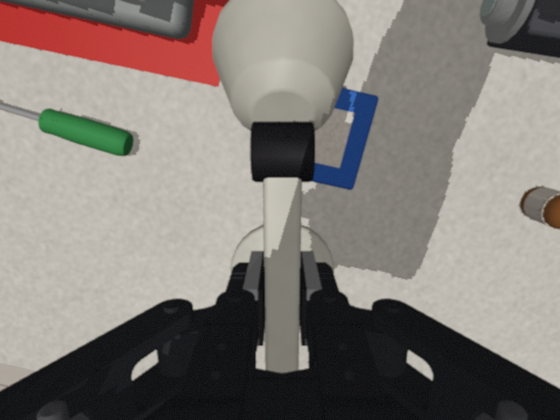

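View pics/t3.png

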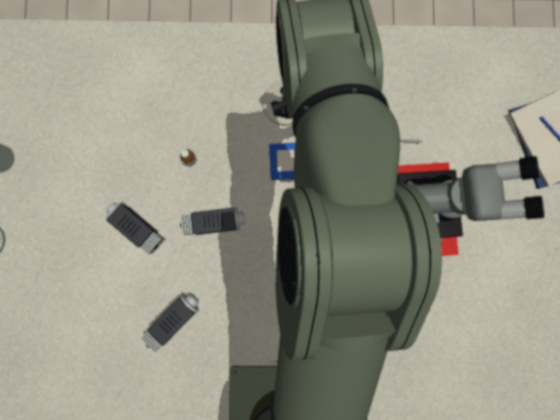

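Request:
drive_tool(
  steps=[
    [0,[0.2,-0.6,0],[0,0,4]],
    [0,[0.5,-1.3,0],[0,0,8.5]],
    [0,[0.83,-1.97,0],[0,0,12.7]],
    [0,[0.83,-1.97,0],[0,0,12.7]],
    [0,[0.83,-1.97,0],[0,0,12.7]],
  ],
)

```text
clock: 5.78
position: [0.6806, -0.0405, 0.2108]
eef_rot: [-1.574, 0.003, 0.492]
wrist_force: [-2.8, -5.0, 3.7]
grip_width: 0.147
```

```bash
python3 - <<'E'
from h import *
d=shot('wrist','w4.png')
st=r.get_state();p=st['position'];print(p,st['eef_rot'],st['wrist_force'],st['torque'])
c=np.array([.765,.0075]);v=p[:2]-c;print(v,np.hypot(*v),'a',np.arctan2(-v[1],-v[0]), 'yaw a',st['eef_rot'][2], 'target',np.arctan2(c[1]+.122,c[0]-.5295))
E
```

```text
[ 0.68063948 -0.04052047  0.21077322] [-1.57447277  0.00329663  0.49241397] [-2.18041248 -6.20100718  4.78315055] [-1.04440611  0.4101629   0.04863531]
[-0.08436052 -0.04802047] 0.09707040265333583 a 0.5174865816988681 yaw a 0.4924139739918889 target 0.5027617046928142
```

View pics/w4.png

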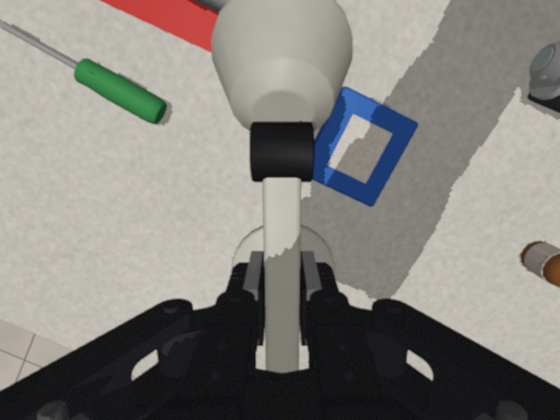

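Request:
drive_tool(
  steps=[
    [1,[0,0,0],[0,0,0]],
    [1,[0,0,0],[0,0,0]],
    [1,[0,0,0],[0,0,0]],
    [1,[0,0,0],[0,0,0]],
    [1,[0,0,2],[0,0,0]],
    [1,[0,0,6],[0,0,0]],
    [1,[0,0,11],[0,0,0]],
    [1,[0,0,14],[0,0,0]],
    [1,[0,0,14],[0,0,0]],
  ],
)

```text
clock: 6.95
position: [0.6811, -0.0404, 0.3526]
eef_rot: [-1.576, 0.0, 0.492]
wrist_force: [0.1, -0.4, -1.2]
grip_width: 0.999
```

```bash
python3 - <<'E'
from h import *
d=shot('wrist','w5.png')
st=r.get_state();p=st['position'];print(p,st['eef_rot'],st['wrist_force'],st['torque'],st['qpos'])
for q in ([.765,.0075,.246],[.765,.0075,.232],[.529,-.122,.09]):print(proj(d,q))
E
```

```text
[ 0.68077737 -0.04039507  0.35096314] [-1.57480077  0.00252515  0.49245968] [ 0.553669    0.17375262 -1.20341062] [ 0.02765242 -0.06707513  0.03487662] [ 0.07416199  0.85162746 -0.23060389  0.70587614  0.17756726  1.59769418
  1.98867663]
(np.float64(286.1644363731026), np.float64(320.4278026941176))
(np.float64(286.0576732854635), np.float64(310.8753860058032))
(np.float64(283.4343173941899), np.float64(3.755552679675162))
```

View pics/w5.png

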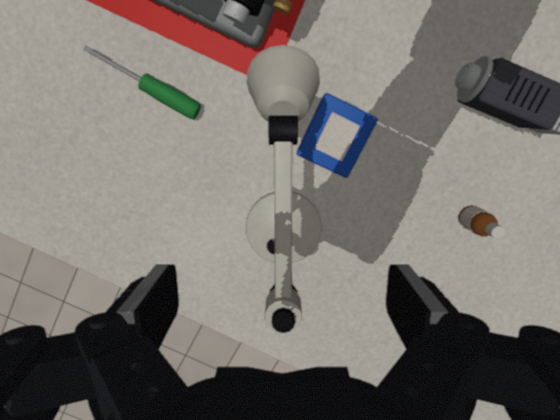

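Request:
drive_tool(
  steps=[
    [1,[-1,1,1],[0,0,-9]],
    [1,[-3,3,1],[0,0,-18]],
    [1,[-5,5,1],[0,0,-28]],
    [1,[-7,7,1],[0,0,-38]],
    [1,[-9,9,1],[0,0,-48]],
    [1,[-11,11,1],[0,0,-58]],
    [1,[-13,13,1],[0,0,-68]],
    [1,[-15,15,0],[0,0,-78]],
    [1,[-17,17,-2],[0,0,-88]],
    [1,[-19,19,-5],[0,0,-98]],
    [1,[-21.4,21.1,-9],[0,0,-107]],
    [1,[-21.4,21.1,-13],[0,0,-111]],
  ],
)

```text
clock: 8.5
position: [0.4648, 0.1719, 0.2194]
eef_rot: [-1.576, 0.003, -1.446]
wrist_force: [0.5, 0.3, 0.0]
grip_width: 1.005
```

Request:
drive_tool(
  steps=[
    [1,[0,0,0],[0,0,0]],
    [1,[0,0,0],[0,0,0]],
  ],
)

```text
clock: 8.75
position: [0.465, 0.1717, 0.2202]
eef_rot: [-1.575, 0.003, -1.445]
wrist_force: [0.2, -0.5, 1.3]
grip_width: 1.003
```

```bash
python3 - <<'E'
from h import *
d=shot('wrist','w6.png');t=shot('top','t6.png')
st=r.get_state();p=st['position'];print(p,st['eef_rot'],st['wrist_force'],st['torque'],st['qpos'])
I=d['image'].astype(int);P=cloud(d)
m=((abs(P[...,2]-.062)<.008)&(I.max(-1)<100)&(abs(P[...,0]-.467)<.06)&(abs(P[...,1]-.17)<.09)).astype(np.uint8)
m=cv2.morphologyEx(m,cv2.MORPH_OPEN,np.ones((3,3)))
v,u=np.nonzero(m);X=np.array([onplane(d,a,b,.063)[:2] for a,b in zip(u,v)])
print(cv2.minAreaRect((X*1000).astype(np.float32)),len(X),np.median(P[m>0][:,2]))
print(cv2.minAreaRect((P[m>0][:,:2]*1000).astype(np.float32)))
E
```

```text
[0.46537197 0.17175888 0.22059246] [-1.57418917  0.00305643 -1.44568184] [-0.39756893  0.12491819 -0.11017793] [-0.04507243 -0.00178182  0.03057863] [-0.53831733  0.61862039  0.21685208  1.78352575 -0.18722993  0.76200766
 -0.0990629 ]
((470.6429443359375, 172.12722778320312), (50.690940856933594, 98.23450469970703), 7.899986267089844) 6237 0.06104621619875161
((471.0458984375, 170.26858520507812), (51.66618728637695, 100.91407012939453), 7.950821876525879)
```

View pics/w6.png

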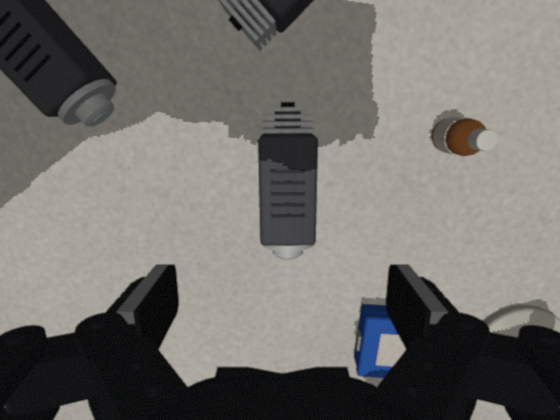

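View pics/t6.png

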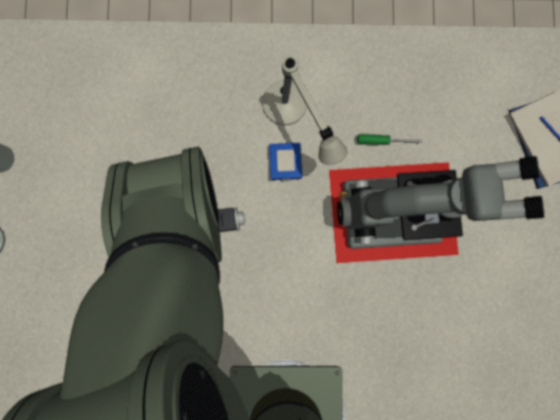

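Request:
drive_tool(
  steps=[
    [1,[0.45,0,-4],[0,0,0]],
    [1,[0.45,0,-9],[0,0,0]],
    [1,[0.45,0,-14],[0,0,0]],
    [1,[0.45,0,-18],[0,0,0]],
    [1,[0.45,0,-20],[0,0,0]],
    [1,[0.45,0,-20.8],[0,0,0]],
    [1,[0.45,0,-20.9],[0,0,0]],
    [1,[0.45,0,-20.9],[0,0,0]],
  ],
)

```text
clock: 9.85
position: [0.4704, 0.1719, 0.0125]
eef_rot: [-1.573, 0.003, -1.446]
wrist_force: [0.5, -0.8, 0.3]
grip_width: 1.001
```

Request:
drive_tool(
  steps=[
    [0,[0,0,0],[0,0,0]],
    [0,[0,0,0],[0,0,0]],
    [0,[0,0,0],[0,0,0]],
    [0,[0,0,0],[0,0,0]],
    [0,[0,0,0],[0,0,0]],
    [0,[0,0,0],[0,0,0]],
  ],
  newtons=70,
)

```text
clock: 10.6
position: [0.4705, 0.172, 0.0131]
eef_rot: [-1.572, 0.004, -1.446]
wrist_force: [-2.1, -0.7, 12.3]
grip_width: 0.606
```

```bash
python3 - <<'E'
from h import *
d=shot('wrist','w7.png');t=shot('side','s7.png')
st=r.get_state();p=st['position'];print(p,st['eef_rot'],st['wrist_force'],st['torque'],st['grip_width'])
E
```

```text
[0.47046915 0.17201239 0.01309194] [-1.5724226   0.00368363 -1.44558706] [-1.99767839 -0.92128581 12.36176664] [-0.0492473   0.53316944  0.02065012] 0.5995647441528582
```

View pics/w7.png

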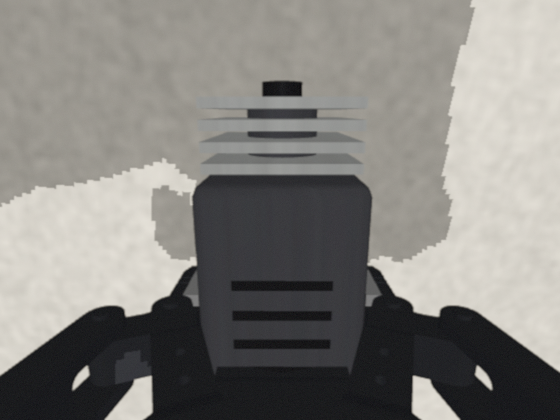

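View pics/s7.png

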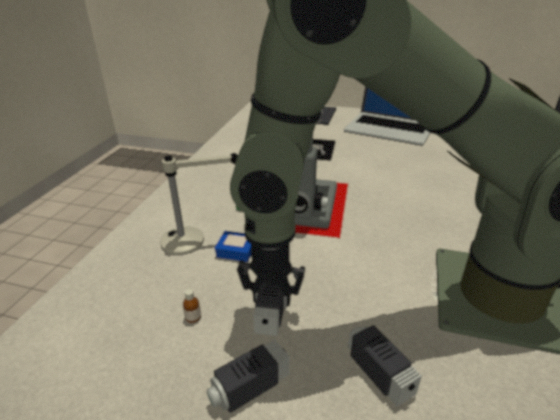

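Request:
drive_tool(
  steps=[
    [0,[0,0,1],[0,0,0]],
    [0,[0,0,3],[0,0,-0.5]],
    [0,[0,0,5],[0,0,-1]],
    [0,[0.1,-1,6.5],[0,0,-1.5]],
    [0,[0.2,-3,6.5],[0,0,-2]],
    [0,[0.3,-5,6.5],[0,0,-2.5]],
    [0,[0.4,-7.5,6.5],[0,0,-3]],
    [0,[0.5,-10,6.5],[0,0,-3]],
    [0,[0.6,-12.5,6.5],[0,0,-3]],
    [0,[0.7,-14.5,6.2],[0,0,-3]],
    [0,[0.8,-16,5.9],[0,0,-3]],
    [0,[0.9,-17.5,5.8],[0,0,-3]],
  ],
)

```text
clock: 12.2
position: [0.4794, -0.0038, 0.071]
eef_rot: [-1.573, 0.004, -1.498]
wrist_force: [0.6, -0.1, -5.0]
grip_width: 0.602
```

Request:
drive_tool(
  steps=[
    [0,[0,0,0],[0,0,0]],
    [0,[0,0,0],[0,0,0]],
  ],
)

```text
clock: 12.45
position: [0.4794, -0.0033, 0.0711]
eef_rot: [-1.573, 0.004, -1.497]
wrist_force: [-0.2, 0.3, -6.3]
grip_width: 0.602
```

```bash
python3 - <<'E'
from h import *
d=shot('wrist','w8.png');t=shot('side','s8.png');shot('top','t8.png')
st=r.get_state();p=st['position'];print(p,st['eef_rot'],st['wrist_force'],st['torque'],st['grip_width'],st['qpos'])
b=t['image'][140:340,200:360,::-1];cv2.imwrite('pics/s8c.png',cv2.resize(b,None,fx=3,fy=3,interpolation=cv2.INTER_CUBIC))
E
```

```text
[ 0.47938631 -0.00320157  0.07106454] [-1.57268656  0.00395717 -1.49703939] [ 0.20396989 -0.61896621 -5.18132775] [ 0.0736896  -0.0054994  -0.10150505] 0.5976721377565923 [-0.0920088   0.85322307  0.06246393  1.98560785 -0.16787046  0.30979857
  0.18297101]
```

View pics/w8.png

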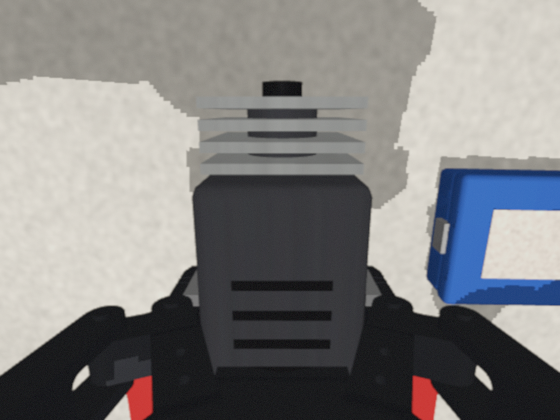

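View pics/s8c.png

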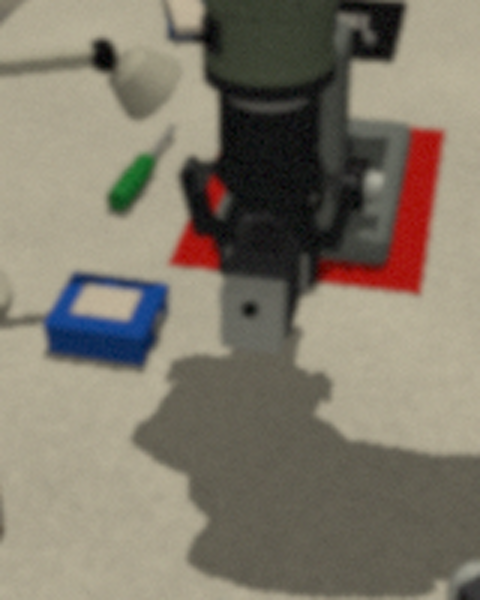

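View pics/t8.png

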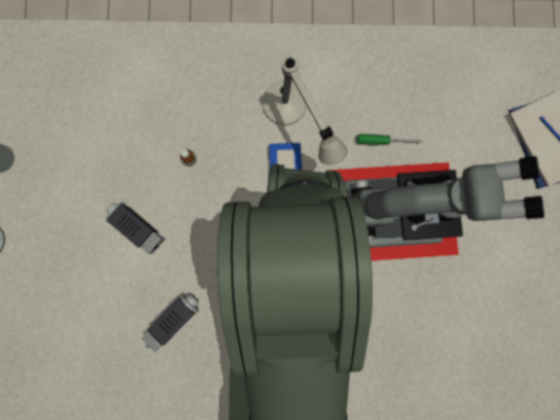

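```bash
python3 - <<'E'
from h import *
import pickle
s=pickle.load(open('side0.pkl','rb'))
def dot(img,x0,y0,x1,y1):
    g=img[y0:y1,x0:x1].max(-1).astype(float);w=np.clip(95-g,0,None);yy,xx=np.mgrid[y0:y1,x0:x1];return (w*xx).sum()/w.sum(),(w*yy).sum()/w.sum()
im=cv2.cvtColor(cv2.imread('pics/s8.png'),cv2.COLOR_BGR2RGB)
a=dot(s['image'],259,315,272,328);b=dot(im,277,238,289,249)
print('dots',a,b)
st=r.get_state();p=st['position']
for nm,c,yaw,px in(('start',[.4705,.171,.032],97.2,a),('now',[.4794,-.0042,.09],94.2,b)):
    t=np.radians(yaw);q=np.array(c)+.077*np.array([np.cos(t),np.sin(t),0]);u=proj(s,q);print(nm,u,px,np.subtract(px,u))
    # per mm
print(proj(s,[.4863,-.1135,.09]))
E
```

```text
dots (np.float64(265.23779461279463), np.float64(321.32575757575756)) (np.float64(282.81181959564543), np.float64(242.70528771384136))
start (np.float64(264.3714605699064), np.float64(326.42003489937554)) (np.float64(265.23779461279463), np.float64(321.32575757575756)) [ 0.86633404 -5.09427732]
now (np.float64(282.37699992987245), np.float64(248.01767864821355)) (np.float64(282.81181959564543), np.float64(242.70528771384136)) [ 0.43481967 -5.31239093]
(np.float64(297.39009262029066), np.float64(204.02048749073805))
```

Request:
drive_tool(
  steps=[
    [0,[0,-0.8,0],[0,0,0]],
    [0,[0,-1.6,0],[0,0,0]],
    [0,[0.05,-2.4,0],[0,0,0]],
    [0,[0.1,-3,0],[0,0,0]],
    [0,[0.12,-3.35,0],[0,0,0]],
    [0,[0.12,-3.35,0],[0,0,0]],
  ],
)

```text
clock: 13.35
position: [0.4806, -0.0369, 0.0711]
eef_rot: [-1.573, 0.004, -1.497]
wrist_force: [0.4, 0.5, -4.9]
grip_width: 0.602
```

```bash
python3 - <<'E'
from h import *
t=shot('side','s9.png')
b=t['image'][140:300,200:360,::-1];cv2.imwrite('pics/s9c.png',cv2.resize(b,None,fx=3.7,fy=3.7,interpolation=cv2.INTER_CUBIC))
st=r.get_state();print(st['position'],st['eef_rot'],st['wrist_force'])
E
```

```text
[ 0.4805891  -0.03657378  0.0710518 ] [-1.57268951  0.00409589 -1.4969029 ] [-0.40280334  0.23990276 -6.29318563]
```

View pics/s9c.png

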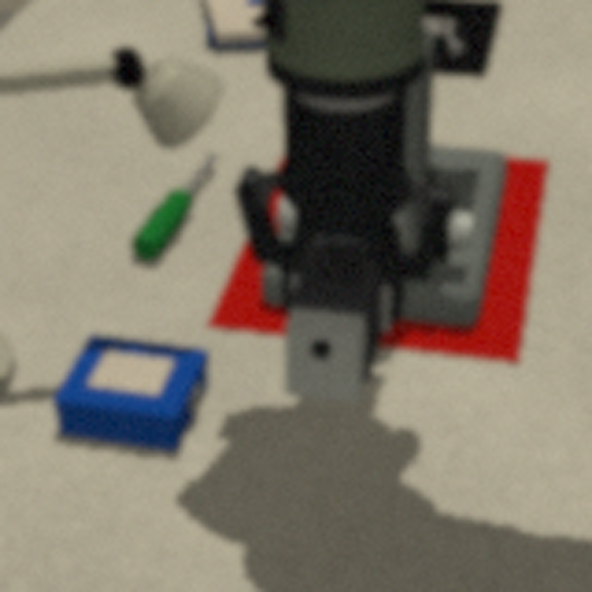

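Request:
drive_tool(
  steps=[
    [0,[0.02,-0.3,0],[0,0,0]],
    [0,[0.04,-0.6,0],[0,0,0]],
    [0,[0.06,-0.8,0],[0,0,0]],
    [0,[0.06,-0.8,0],[0,0,0]],
  ],
)

```text
clock: 13.9
position: [0.4812, -0.0448, 0.0711]
eef_rot: [-1.573, 0.004, -1.497]
wrist_force: [0.5, -0.2, -5.4]
grip_width: 0.6
```

Request:
drive_tool(
  steps=[
    [0,[0.02,-0.2,0],[0,0,0]],
    [0,[0.03,-0.4,0],[0,0,0]],
    [0,[0.05,-0.6,0],[0,0,0]],
    [0,[0.05,-0.6,0],[0,0,0]],
  ],
)

```text
clock: 14.4
position: [0.4817, -0.051, 0.071]
eef_rot: [-1.573, 0.004, -1.497]
wrist_force: [0.2, -0.1, -5.3]
grip_width: 0.599
```

Request:
drive_tool(
  steps=[
    [0,[0.02,-0.2,0],[0,0,0]],
    [0,[0.03,-0.4,0],[0,0,0]],
    [0,[0.03,-0.4,0],[0,0,0]],
    [0,[0.03,-0.4,0],[0,0,0]],
  ],
)

```text
clock: 14.9
position: [0.482, -0.0549, 0.071]
eef_rot: [-1.573, 0.004, -1.498]
wrist_force: [-0.0, 0.0, -5.2]
grip_width: 0.6
```

Request:
drive_tool(
  steps=[
    [0,[0.01,-0.1,0],[0,0,0]],
    [0,[0.02,-0.2,0],[0,0,0]],
    [0,[0.02,-0.2,0],[0,0,0]],
    [0,[0.02,-0.2,0],[0,0,0]],
  ],
)

```text
clock: 15.4
position: [0.4821, -0.0565, 0.0711]
eef_rot: [-1.573, 0.005, -1.497]
wrist_force: [-1.3, 5.4, -4.5]
grip_width: 0.599
```

Request:
drive_tool(
  steps=[
    [0,[0.01,-0.1,0],[0,0,0]],
    [0,[0.01,-0.2,0],[0,0,0]],
    [0,[0.01,-0.2,0],[0,0,0]],
    [0,[0.01,-0.2,0],[0,0,0]],
  ],
)

```text
clock: 15.9
position: [0.4821, -0.0575, 0.0711]
eef_rot: [-1.573, 0.006, -1.496]
wrist_force: [-1.6, 8.9, -2.8]
grip_width: 0.601
```

```bash
python3 - <<'E'
from h import *
F=[]
for i in range(4):
    t=shot(['side','wrist','side','side'][i],f'f{i}.png');st=r.get_state();F.append(np.r_[st['wrist_force'],st['torque']])
print(np.round(F,2),np.mean(F,0).round(2));print(st['position'],st['eef_rot'])
E
```

```text
[[-1.04  9.18 -2.29  1.72  0.17  0.04]
 [-1.51  8.86 -2.22  1.67  0.2   0.01]
 [-1.56  8.33 -2.26  1.61  0.24  0.03]
 [-0.97  9.81 -2.31  1.71  0.15 -0.01]] [-1.27  9.04 -2.27  1.68  0.19  0.02]
[ 0.48208001 -0.05747487  0.07107757] [-1.57321514  0.00593754 -1.49588721]
```

View pics/f1.png

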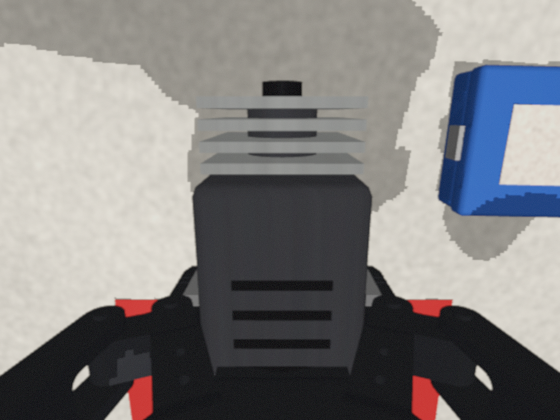

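View pics/f0.png

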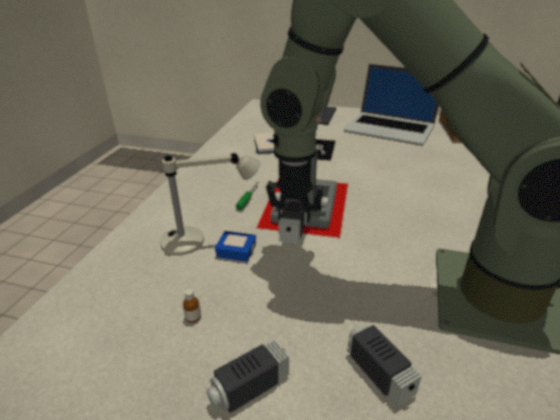

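Request:
drive_tool(
  steps=[
    [0,[0,-0.14,0],[0,0,0]],
    [0,[0,-0.14,0],[0,0,0]],
    [0,[0,-0.14,0],[0,0,0]],
    [0,[0,-0.14,0],[0,0,0]],
    [0,[0,-0.14,0],[0,0,0]],
    [0,[0,-0.14,0],[0,0,0]],
  ],
)

```text
clock: 16.85
position: [0.4821, -0.0577, 0.0711]
eef_rot: [-1.573, 0.007, -1.495]
wrist_force: [-1.2, 9.8, -2.3]
grip_width: 0.603
```

```bash
python3 - <<'E'
from h import *
F=[]
for i in range(8):
    t=shot('top',f'g{i}.png');st=r.get_state();F.append(np.r_[st['wrist_force'],st['torque']])
print(np.round(F,2)[:,:3],np.mean(F,0).round(2));print(st['position'],st['eef_rot'],st['joint_velocities'])
E
```

```text
[[-0.78  8.67 -2.06]
 [-0.93 10.33 -2.92]
 [-0.64  9.48 -1.37]
 [-1.98 10.54 -1.71]
 [-1.44 10.38 -1.87]
 [-1.4  10.45 -3.11]
 [-0.99  9.88 -2.04]
 [-1.85  9.62 -1.78]] [-1.25  9.92 -2.11  1.82  0.14 -0.03]
[ 0.4820691  -0.05776715  0.07112552] [-1.57329117  0.00730323 -1.49469623] [ 8.88029918e-05 -9.90672950e-05 -1.39651253e-03 -8.26566370e-04
  4.67107946e-04 -3.71953895e-04 -6.64963477e-05]
```

View pics/g7.png

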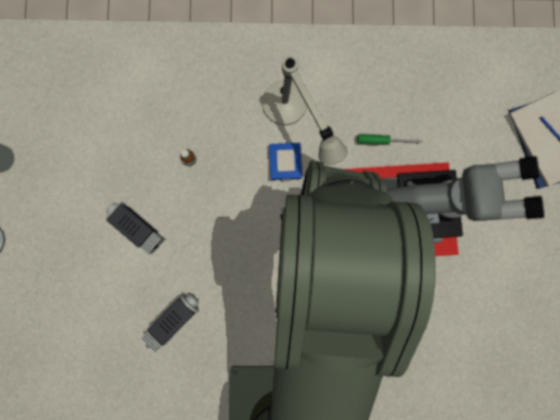

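```bash
python3 - <<'E'
from rig import r,job
print(job.hand_in()); print(r.get_state()['wrist_force'])
E
```

```text
the job is handed in; nothing more can be done
None
the job is handed in; nothing more can be done
```

The lamp house is in the port and held against the light seal with about 10 N, so you can tighten the clamp screw. I handed the job in at about 17 s of the 64 s allowed.

- **Bench lamp:** I pinched its arm, swung it about 63° and let go. A wrist picture afterwards showed the pivot, shade and brass screw in one line. By pad angle the arm is at about 0.49 rad, by pad position about 0.52. The calculated target was 0.50, so it should be within about 1°.
- **Lamp house:** I took the one farthest to the robot's right, gripped it across its flat sides at 70 N and kept it upright. The spigot went in without touching anything until the flange met the seal.
- **Final push:** The force along the port axis averaged 9.9 N over 8 readings, ranging from 8.7 to 10.5 N. The flange has moved about 2.8 mm since it first touched. The tool is within about 0.5° of the measured port axis, and the wrist pictures show no slip in the grip.

**Disagreement:** While pushing, the downward force on the wrist fell from about 5.3 N to about 2.1 N. The seal or collar is therefore carrying about 3 N of the weight, probably through friction at the seal. There is also about 1 N of sideways force.

The arm hid the port from the cameras, so the spigot's centring rests on the earlier measurements and the force readings. In the last top view the slide box, bottle, screwdriver and the other two lamp houses were where they started.

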